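# Spin-check a jeweller's turntable and park it on its gauge

## Task

Check that the jeweller's turntable runs freely and then park it: with a fingertip give the upright peg on its disc one short flick, leaving the peg within a quarter turn, so that the wheel spins counter-clockwise (seen from above) and runs on by itself until it has made at least one full turn. Then brake it with a fingertip on the disc, in one go, so that the first place where it comes to rest is with the tongue on its rim pointing between the two gauge posts, and take the finger away, leaving it stopped there. Do not touch the peg again after the flick, do not touch the tongue or the gauge at any time, and leave the other things on the bench where they are.

Things in the scene. Friction and masses are not known exactly. Their poses are not given: they have to be found in the camera images.
- wheel (a joint): Turn of the wheel about its vertical axis, rad: 0 at the start, grows counter-clockwise seen from above and goes on counting past a full turn (6.28). A free ball bearing: once pushed the wheel (about 0.9 kg) coasts, losing about a tenth of its speed a second plus 0.07 rad/s each second (flicked to 3 rad/s it runs 2 to 3 turns in about 16 s, flicked to 6 rad/s some 6 to 7 turns in about 23 s); at rest it stays where it is left.
- plate_top (a point): Centre of the flat top of the turntable's disc, on the wheel's axis. Aluminium disc 200 mm in diameter, 12 mm thick, its top 58 mm above the bench. A wooden cone with a ring on it, 48 mm in diameter at its foot and 30 mm tall, stands at the centre and turns with the disc. The flat between radius 30 and 60 mm is always free; the peg's circle covers radius 67 to 83 mm.
- plate: The aluminium disc itself (the part to brake on); its origin lies on the wheel's axis at bench height and it turns with the wheel.
- peg: The upright steel peg on the disc, 16 mm in diameter, standing 26 mm above the disc's top, 75 mm from the axis, diametrically opposite the tongue. Its origin lies on the wheel's axis at bench height; see peg_top.
- peg_top (a point): Centre of the peg's upper end, 84 mm above the bench.
- tongue: The flat dark steel tongue, 16 mm wide, 6 mm thick, that sticks out 20 mm beyond the disc's rim. Its origin lies on the wheel's axis at bench height, its x axis points from there along the tongue.
- tongue_tip (a point): Outer end of the tongue, 120 mm from the axis, 52 mm above the bench; it goes round with the wheel.
- gauge: Fixed gauge on the bench beside the wheel: a T-shaped steel foot 5 mm thick with two upright posts 9 mm in diameter, tops 70 mm above the bench, 51 mm clear between them, standing 140 mm from the wheel's axis. Origin on the wheel's axis at bench height; its x axis points from there midway between the posts. The tongue passes inside the posts without touching them.
- gauge_mid (a point): The point where the tongue's tip lies when it points exactly midway between the two gauge posts (120 mm from the axis, 52 mm above the bench); up to 21 mm off it still points between the posts.
- spool: Bystander: wooden thread spool, 40 mm diameter, 50 mm tall; origin under its centre
- cup: Bystander: white bowl, 64 mm diameter, 45 mm tall; origin under its centre
- bangle: Bystander: wooden bangle lying flat, 84 mm diameter, 22 mm tall; origin under its centre
- pebble: Bystander: grey stone, 74 mm diameter, 38 mm tall; origin under its centre
- carton: Bystander: cardboard carton 70 x 110 x 35 mm; origin under its centre
- burnisher: Bystander: wooden-handled hand tool lying flat, 160 mm long; origin under its length's middle
- blank: Bystander: loose brass disc, 28 mm diameter, 5 mm thick; origin under its centre
- blank2: Bystander: loose brass disc, 28 mm diameter, 5 mm thick; origin under its centre
Not all that is in view belongs to the job. Leave any blue, purple or red look-alike of the gauge alone.

How it is judged:
By the outcome, as a careful person would: the job done as asked, in the order asked, and still so for the second after the job is handed in, with the robot touching nothing.
It also fails if it takes over 58 s, if anything falls off the work surface, if the arm or the gripper's body presses on something with over 40 N, if the wrist force passes 120 N, or if a joint passes its speed limit or range.

## Robot

A 6-joint arm with a two-finger parallel gripper is mounted at the origin on the work surface. World frame = base frame: x ahead of the robot, y to its left, z up, the work surface at z = 0. Lengths are in m, angles in rad, forces in N, time in s.
With the tool pointing down it reaches from about 0.4 to 0.825 m from the base axis. Payload 7 kg.
Tool frame: the origin (TCP) lies between the finger pads; the fingertips stand 14 mm ahead of it and the grasp point (between the pads) lies 5 mm behind it (bot.tcp_to_tips is the distance from the TCP to the fingertips, in m); x points along the fingers, y is the direction in which the jaws open and shut, and the axes are right-handed (so a half turn about x gives the same grasp; the last joint's range is limited). The gripper opens to 85 mm and grips with 20 to 120 N. Pads are 22 mm wide; open, the fingers measure 114 mm over their backs; the gripper's body (76 mm by 85 mm) begins 54 mm behind the grasp point. The pads swing forward as they close: fully open they stand 13 mm farther back than shut.
Start: joints at [-0.824, 0.359, 0.012, 0, -1.224, -0.288], TCP at [0.299, -0.605, 0.245] pointing down, gripper open.
Joint ranges: [-3.07, 3.07], [-1.43, 2.12], [-1.02, 1.25], [-3.03, 1.67], [-3.05, -0], [-3.03, 3.03]. Speed limits (rad/s): [2.39, 2.39, 3.01, 3.14, 3.14, 3.14].

## Interface

Orientations are given as a rotation vector (axis times angle).
In Python, from plant import state, optics, order, bot gives the robot as it stands.
- The arm moves only by the shell command python3 -m jog 'ROWS' [OPENING] [FORCE]. ROWS is JSON, a list of rows, each an object with "dp": the shift along the tool's x, y, z in mm, a list of three; "rotation": the turn, a rotation vector about the tool's x, y, z in degrees, a list of three. A call has 1 to 8 rows; each row is the pose to reach, as a shift and turn from the pose measured when the call began, along the tool's axes at that moment; what a row does not reach only later rows make up. A row lasts 1/10 s, in which the tool goes at most 50 mm and 8.59 degrees, less where a joint would pass 70% of its speed; a pose out of reach is approached as far as the arm can. A call with a gripper value outside its range is refused whole. OPENING is the opening, from -1 (shut) to 1 (fully open), so that 0 is half open, set as the call begins (- or left out, the last holds). The fingers move at their own pace and stop on an object; FORCE is the grip in N (left out, the last holds). Time passes only in rows, so rows that repeat a pose let the fingers close. It gives the time, the measured TCP pose, the force and the opening at its end, in the units of the state.
- state(): the state, without advancing time (a new reading comes with each control period).
- optics.grab_frame(name): name is "side" or "top" or "wrist"; returns the picture (480x640x3 uint8, red, green, blue); there is no depth.
- optics.camera_model(name): a dict with "K" (3x3 intrinsics, pixels), "dist_coeffs" ([k1, k2, p1, p2, k3] as OpenCV has them; the pictures are not rectified), "R" (3x3) and "t" (3): a world point X has camera coordinates R X + t. Camera axes: x right, y down, z forward; pixel columns grow to the right and rows downward; lengths in m; the calibration is good to about 2 mm. A picture is of the moment at which its call begins: read the wrist's pose just before it. camera_model takes no time and is no camera call; for the wrist camera it gives the pose at the moment of the call.
- order.job_done(): hands the job in, once; it reports no verdict.
The state is a dict: "time_s": time; "joints": joint angles; "joint_vel": joint speeds; "joint_efforts": joint torques, N m; "ee_pos": TCP position; "eef_rot": TCP orientation; "wrist_force": force on the tool from outside, world axes, zero at the start; "ft_torque": the same for the moment, N m; "grip_width": finger opening in m.
Only numpy, scipy, OpenCV 4.12 (cv2) and the standard library are available. Lean on these libraries where they do the work, as an engineer would, in place of code of your own. Each camera call takes 0.05 s, during which the arm holds its last target. There are 200 camera calls.

## Working session

There is one attempt and no reset: what is moved stays moved. The work goes in short steps, Python scripts to look and compute and a shell command to move; the robot and the scene stay as the last step left them, time stands still between calls to the robot, and variables do not carry over. Pictures are saved under pics/ and viewed, about 8 in all and at most 12, crops included, and the job is handed in when it is done.

```bash
ls; mkdir -p pics
python3 - <<'E'
from plant import state, optics, order, bot
import cv2
s=state();print(s)
for n in("top","side"):
    cv2.imwrite(f"pics/{n}0.png",optics.grab_frame(n)[:,:,::-1])
    m=optics.camera_model(n);print(n,m)
print([a for a in dir(bot) if a[0]!='_'])
E
```

```text
pics
{'time_s': 0.0, 'joints': array([-8.23888725e-01,  3.59396369e-01,  1.10529332e-02, -3.47228562e-04,
       -1.22410698e+00, -2.88106354e-01]), 'joint_vel': array([-0.00148357, -0.00065049, -0.00077729, -0.00182295,  0.00188095,
       -0.00018898]), 'joint_efforts': array([-7.55304045e-04, -5.83309579e+01,  2.93434203e+01,  6.93690643e+00,
       -5.83121233e-03, -5.88032663e-05]), 'ee_pos': array([ 0.29871343, -0.60478803,  0.24435548]), 'eef_rot': array([-0.35843759,  1.54124258,  0.36096761]), 'wrist_force': array([0.72152902, 0.14040325, 0.22720479]), 'ft_torque': array([-0.01350061,  0.00555341, -0.01710099]), 'grip_width': 0.08539994814536202}
top {'K': array([[459.50675134,   0.        , 326.75911428],
       [  0.        , 459.50675134, 236.14247676],
       [  0.        ,   0.        ,   1.        ]]), 'dist_coeffs': array([0.0139621, 0.       , 0.       , 0.       , 0.       ]), 'R': array([[-0.02687762, -0.9991763 , -0.03040252],
       [-0.9878156 ,  0.03121122, -0.15246707],
       [ 0.15329038,  0.02593414, -0.98784082]]), 't': array([0.01714977, 0.48764951, 0.90143045])}
side {'K': array([[451.11365752,   0.        , 319.33791648],
       [  0.        , 451.11365752, 239.79919633],
       [  0.        ,   0.        ,   1.        ]]), 'dist_coeffs': array([0.03343369, 0.        , 0.        , 0.        , 0.        ]), 'R': array([[ 0.72310743, -0.69062028, -0.01262041],
       [-0.36529956, -0.36684898, -0.85555716],
       [ 0.58623534,  0.62326997, -0.51755451]]), 't': array([-0.34816432,  0.25630564,  0.60008715])}
['Unreachable', 'tcp_to_tips']
```

View pics/top0.png

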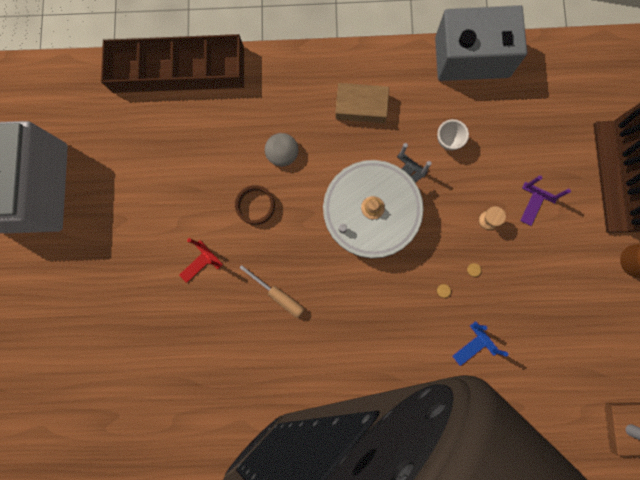

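View pics/side0.png

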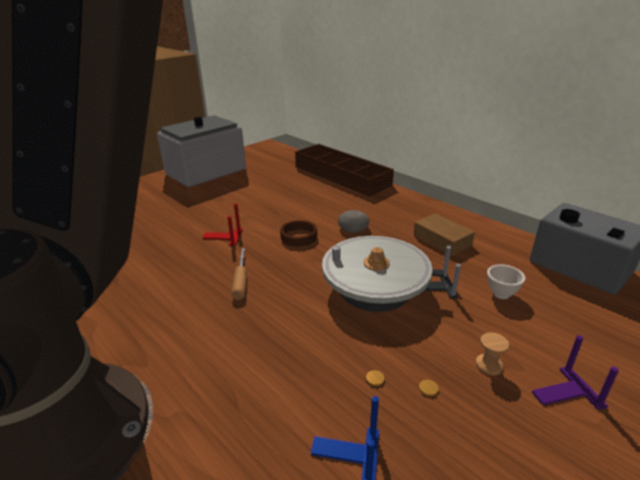

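Top view: disc centred near (373,209), peg near (343,229), grey gauge posts near (404,148) and (429,166). I'll enlarge that area and compute positions.

```bash
cat > h.py <<'E'
import numpy as np, cv2
from plant import state, optics
from scipy.spatial.transform import Rotation as Rot
def pix2w(n,uv,z,m=None):
    m=m or optics.camera_model(n)
    p=cv2.undistortPoints(np.array([[uv]],float),m["K"],m["dist_coeffs"])[0,0]
    d=m["R"].T@np.array([p[0],p[1],1]);c=-m["R"].T@m["t"]
    return c+d*(z-c[2])/d[2]
def w2pix(n,X,m=None):
    m=m or optics.camera_model(n)
    return cv2.projectPoints(np.array(X,float).reshape(-1,1,3),cv2.Rodrigues(m["R"])[0],m["t"],m["K"],m["dist_coeffs"])[0][:,0]
E
python3 - <<'E'
from h import *
im=cv2.imread("pics/top0.png")
cv2.imwrite("pics/crop0.png",cv2.resize(im[135:265,310:450],None,fx=4.5,fy=4.5,interpolation=cv2.INTER_CUBIC))
c=pix2w("top",(373,209),.058);print(c)
E
```

```text
[ 0.53704893 -0.09209715  0.058     ]
```

View pics/crop0.png

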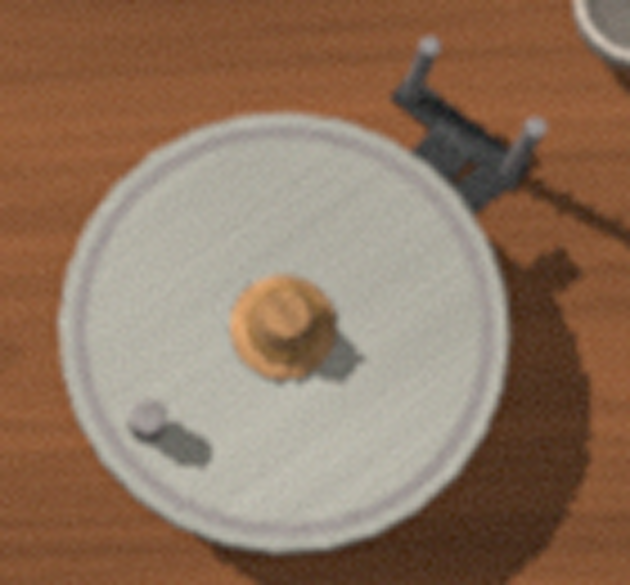

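Run:
```python
from h import *
f=lambda u,v:(310+(u+.5)/4.5-.5,135+(v+.5)/4.5-.5)
# rim by ellipse sides: left 60, right 508, top 113, bottom 552 in crop
m=optics.camera_model("top")
pts=[f(60,325),f(508,325),f(284,113),f(284,552)]
P=[pix2w("top",p,.058) for p in pts];print(np.round(P,4))
C=np.array([(P[2][0]+P[3][0])/2,(P[0][1]+P[1][1])/2]);print("C",C)
peg=pix2w("top",f(149,415),.084)[:2]
g=[pix2w("top",f(*p),.070)[:2] for p in((430,46),(536,127))]
print("peg",peg,np.linalg.norm(peg-C),"posts",g,[np.linalg.norm(a-C) for a in g])
a=lambda v:np.degrees(np.arctan2(v[1],v[0]))
gm=(g[0]+g[1])/2
print("peg ang",a(peg-C),"tongue",a(C-peg),"gauge",a(gm-C), "gauge by normal",a(g[1]-g[0])+90)
im=cv2.imread("pics/top0.png")
for n,z in(("cup",(453,135)),("spool",(495,216)),("blank",(444,291)),("blank2",(474,270)),("burn1",(242,267)),("burn2",(297,312)),("bangle",(256,206)),("pebble",(281,150))):print(n,pix2w("top",z,.02)[:2].round(3))
```

```text
[[ 0.5449  0.0085  0.058 ]
 [ 0.5381 -0.1911  0.058 ]
 [ 0.6398 -0.0958  0.058 ]
 [ 0.4396 -0.0874  0.058 ]]
C [ 0.53971673 -0.09134652]
peg [ 0.49809054 -0.02987372] 0.07424045236478947 posts [array([ 0.66465489, -0.16151027]), array([ 0.62521341, -0.20649864])] [np.float64(0.1432916474723304), np.float64(0.1434213806655477)]
peg ang 124.10382123959992 tongue -55.89617876040008 gauge -41.36821416863089 gauge by normal -41.24117854740501
cup [ 0.7   -0.272]
spool [ 0.522 -0.346]
blank [ 0.371 -0.231]
blank2 [ 0.411 -0.295]
burn1 [0.432 0.181]
burn2 [0.337 0.068]
bangle [0.56  0.151]
pebble [0.681 0.097]
```

Disc axis ≈ (0.540,−0.091), peg at +124°, tongue at −56° and gauge at −41°. The wheel therefore has to rest at +14.6° (0.254 rad) past whole turns, ±10°. Next is the flick geometry in tool axes.

```bash
cat >> h.py <<'E'
C=np.array([.5397,-.0913])
def pol(r,deg,z=0): a=np.radians(deg); return np.array([C[0]+r*np.cos(a),C[1]+r*np.sin(a),z])
def todp(X,s=None):
    s=s or state(); return 1000*Rot.from_rotvec(s["eef_rot"]).inv().apply(np.array(X)-s["ee_pos"])
E
python3 - <<'E'
from h import *
s=state();R=Rot.from_rotvec(s["eef_rot"]).as_matrix();print(R.round(3))
for n in("top","side","wrist"):
    m=optics.camera_model(n);print(n,(-m["R"].T@m["t"]).round(3))
t=np.radians(137+90);d=np.array([np.cos(t),np.sin(t),0])
peg=pol(75,0)*0+pol(.075,124.1)
# finger line at r=.074 about angle 137, centre 40mm behind the peg
mid=pol(.0735,137);along=(peg-mid)@d
S=mid+d*(along-.042);S[2]=.13
print("d",d,"start",S,"dp",todp(S), "yaw y-axis deg",np.degrees(np.arctan2(R[1,1],R[0,1])),"want y along",137+90)
E
```

```text
[[-0.001 -0.443  0.897]
 [ 0.001  0.897  0.443]
 [-1.     0.002 -0.   ]]
top [ 0.344 -0.021  0.965]
side [-0.006 -0.52   0.525]
wrist [ 0.234 -0.638  0.373]
d [-0.68199836 -0.7313537   0.        ] start [0.52600865 0.00178934 0.13      ] dp [115.05599728 443.08877636 472.42165062] yaw y-axis deg 116.28250364732297 want y along 227
```

```bash
python3 -m jog '[{"dp":[0,443,472],"rotation":[-21,0,0]},{"dp":[0,443,472],"rotation":[-21,0,0]},{"dp":[0,443,472],"rotation":[-21,0,0]},{"dp":[0,443,472],"rotation":[-21,0,0]},{"dp":[0,443,472],"rotation":[-21,0,0]},{"dp":[0,443,472],"rotation":[-21,0,0]},{"dp":[0,443,472],"rotation":[-21,0,0]},{"dp":[0,443,472],"rotation":[-21,0,0]}]' -1 30
python3 -c "
from h import *
s=state();print(todp([.5260,.0018,.245],s),np.degrees(Rot.from_rotvec(s['eef_rot']).as_matrix()[:2,2]), s['grip_width'],s['time_s'])"
```

```text
time_s: 0.9
ee_pos: [0.4391, -0.2286, 0.2451]
eef_rot: [-0.643, 1.473, 0.646]
wrist_force: [1.3, -0.6, -0.2]
grip_width: -0.0001
[  0.38733895  92.47817891 228.16100341] [38.87369095 42.09087296] -0.000113914840446325 0.9
```

```bash
python3 -m jog '[{"dp":[0,92,228],"rotation":[0,0,0]},{"dp":[0,92,228],"rotation":[0,0,0]},{"dp":[0,92,228],"rotation":[0,0,0]},{"dp":[0,92,228],"rotation":[0,0,0]},{"dp":[0,92,228],"rotation":[0,0,0]},{"dp":[40,92,228],"rotation":[0,0,0]},{"dp":[80,92,228],"rotation":[0,0,0]},{"dp":[115,92,228],"rotation":[0,0,0]}]'
python3 - <<'E'
from h import *
s=state();print(todp([.5260,.0018,.082],s),s["wrist_force"])
cv2.imwrite("pics/side1.png",cv2.resize(optics.grab_frame("side")[180:330,260:500,::-1],None,fx=3,fy=3,interpolation=cv2.INTER_CUBIC))
E
```

```text
time_s: 1.7
ee_pos: [0.5255, 0.0021, 0.1285]
eef_rot: [-0.644, 1.473, 0.647]
wrist_force: [-0.5, 0.1, -0.1]
grip_width: 0.0005
[46.52126322 -0.65278012  0.13046015] [-0.54923106  0.11487029 -0.07566979]
```

View pics/side1.png

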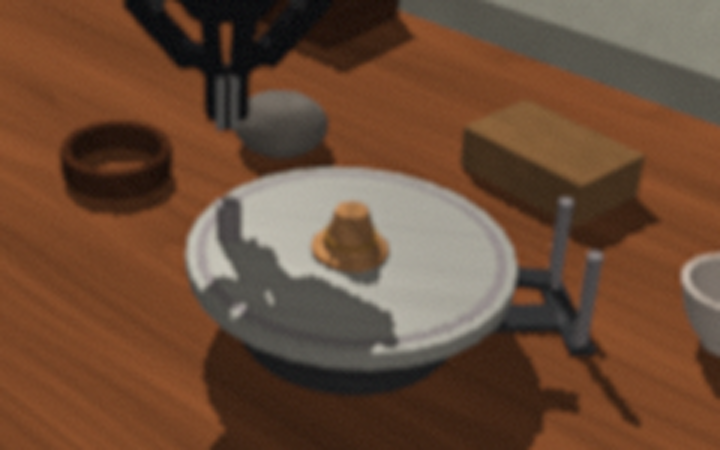

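The finger hangs ahead-left of the peg, clear of it. I'll descend to flick height.

```bash
python3 -m jog '[{"dp":[25,0,0],"rotation":[0,0,0]},{"dp":[46,0,0],"rotation":[0,0,0]},{"dp":[46,0,0],"rotation":[0,0,0]}]'
python3 - <<'E'
from h import *
s=state();print(todp([.5260,.0018,.082],s),s["wrist_force"],(todp(pol(.075,124.1,.082),s)))
E
```

```text
time_s: 2.05
ee_pos: [0.52, 0.0005, 0.0751]
eef_rot: [-0.641, 1.487, 0.648]
wrist_force: [0.3, 0.4, 0.4]
grip_width: 0.0001
[-6.99052648 -3.46032606  4.89773892] [0.30123555 0.42164049 0.35885205] [ -6.53185633  -3.72669899 -37.10277251]
```

```bash
python3 -m jog '[{"dp":[-5,-3,4],"rotation":[0,0,0]},{"dp":[-5,-3,4],"rotation":[0,0,0]},{"dp":[-5,-3,4],"rotation":[0,0,0]},{"dp":[-5,-3,4],"rotation":[0,0,0]}]'
python3 - <<'E'
from h import *
s=state();R=Rot.from_rotvec(s["eef_rot"]).as_matrix();print(R.round(3),todp([.5260,.0018,.082],s),s["wrist_force"],(todp(pol(.075,124.1,.082),s)))
E
```

```text
time_s: 2.45
ee_pos: [0.5255, 0.0016, 0.0811]
eef_rot: [-0.641, 1.485, 0.648]
wrist_force: [0.1, -0.3, 0.2]
grip_width: 0.0006
[[-0.013 -0.734  0.68 ]
 [-0.001  0.68   0.734]
 [-1.     0.009 -0.009]] [-0.93336916 -0.20506034  0.4720534 ] [ 0.13415937 -0.2920731   0.18223696] [ -0.54419329  -0.47458405 -41.52913935]
```

```bash
python3 -m jog '[{"dp":[0,0,-10],"rotation":[0,0,0]},{"dp":[0,0,-30],"rotation":[0,0,0]},{"dp":[0,0,-50],"rotation":[0,0,0]},{"dp":[-3,0,-62],"rotation":[0,0,0]},{"dp":[-30,0,-64],"rotation":[0,0,0]},{"dp":[-60,0,-64],"rotation":[0,0,0]},{"dp":[-60,0,-64],"rotation":[0,0,0]}]'
python3 - <<'E'
from h import *
cv2.imwrite("pics/top2.png",optics.grab_frame("top")[:,:,::-1])
s=state();print(s["time_s"],s["ee_pos"],s["wrist_force"])
for a in(180,240):print(a,todp(pol(.045,a,.15),s))
im=cv2.imread("pics/top2.png");cv2.imwrite("pics/crop2.png",cv2.resize(im[135:300,280:480],None,fx=3.5,fy=3.5,interpolation=cv2.INTER_CUBIC))
E
```

```text
time_s: 3.15
ee_pos: [0.4843, -0.046, 0.1456]
eef_rot: [-0.642, 1.479, 0.646]
wrist_force: [1.3, 0.4, 0.4]
grip_width: 0.0002
3.2 [ 0.48335656 -0.04585225  0.14375077] [-0.86957164 -0.22899986 -0.26796515]
180 [ -6.3520652  -39.17888531 -25.64937226]
240 [ -6.55126989 -82.17475328 -38.92776279]
```

View pics/crop2.png

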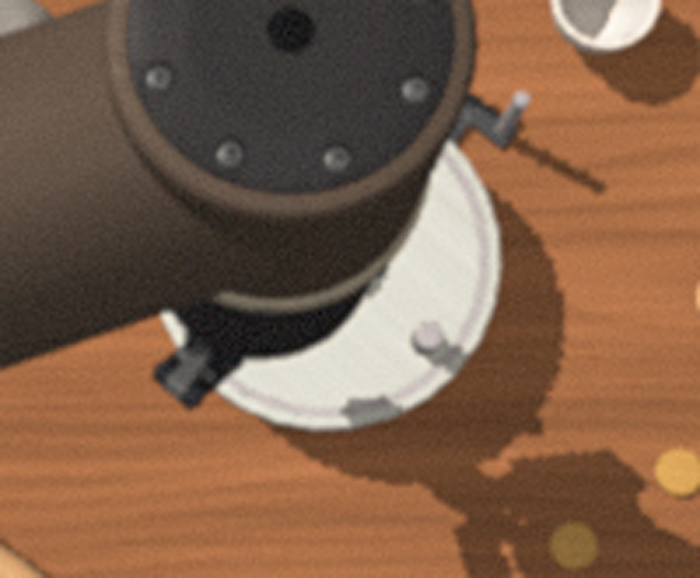

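The wheel spins, with the peg now at crop (428,335). I'll move to hover over the far flat (angle 47°, r 45 mm), which is clear of the side camera's view.

```bash
python3 -m jog '[{"dp":[5,-30,20],"rotation":[0,0,0]},{"dp":[15,-60,40],"rotation":[0,0,0]},{"dp":[24,-72,50],"rotation":[0,0,0]},{"dp":[24,-72,50],"rotation":[0,0,0]},{"dp":[24,-72,50],"rotation":[0,0,0]}]'
cat > snap.py <<'E'
from h import *
import sys,pickle
s=state();im=optics.grab_frame("side")
try:L=pickle.load(open("f.pkl","rb"))
except Exception:L=[]
L.append((s["time_s"],im));pickle.dump(L,open("f.pkl","wb"))
E
python3 - <<'E'
from h import *
s=state();print(s["time_s"],todp(pol(.045,47,.11),s))
f=lambda u,v:(280+(u+.5)/3.5-.5,135+(v+.5)/3.5-.5)
p=pix2w("top",f(428,335),.084)[:2]-C;print("peg ang at t=3.15",np.degrees(np.arctan2(p[1],p[0]))%360,np.linalg.norm(p))
im=optics.grab_frame("side");cv2.imwrite("pics/side3.png",cv2.resize(im[180:330,260:500,::-1],None,fx=3,fy=3,interpolation=cv2.INTER_CUBIC))
X=[pol(.075,a,.084) for a in range(0,360,45)]
print(((w2pix("side",X)-[260,180])*3).round().tolist())
E
```

```text
time_s: 3.7
ee_pos: [0.5686, -0.0588, 0.1178]
eef_rot: [-0.64, 1.484, 0.647]
wrist_force: [-1.1, 0.5, 0.4]
grip_width: 0.0
3.7 [ 7.81639223 -1.16382365  1.57793035]
peg ang at t=3.15 225.3007229440339 0.07424175692943079
[[427.0, 169.0], [341.0, 152.0], [260.0, 169.0], [226.0, 214.0], [265.0, 264.0], [362.0, 287.0], [453.0, 264.0], [476.0, 214.0]]
```

View pics/side3.png

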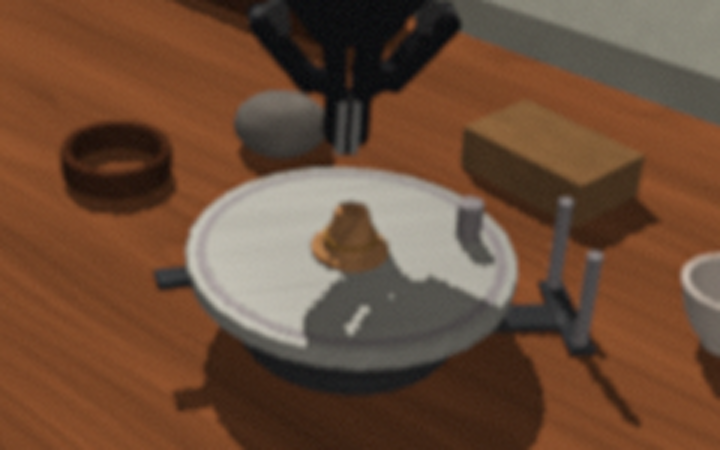

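Peg at (471,202), ≈327°, so the wheel runs at about 3.2 rad/s; the tongue is on the left at (172,277). I'll settle at hover, then record a burst and track the peg by code.

```bash
python3 -m jog '[{"dp":[8,-1,2],"rotation":[0,0,0]},{"dp":[8,-1,2],"rotation":[0,0,0]},{"dp":[8,-1,2],"rotation":[0,0,0]},{"dp":[8,-1,2],"rotation":[0,0,0]},{"dp":[8,-1,2],"rotation":[0,0,0]},{"dp":[8,-1,2],"rotation":[0,0,0]},{"dp":[8,-1,2],"rotation":[0,0,0]},{"dp":[8,-1,2],"rotation":[0,0,0]}]'
cat > trk.py <<'E'
from h import *
import pickle
def burst(n):
    o=[]
    for i in range(n):
        t=state()["time_s"];o.append((t,optics.grab_frame("side").astype(np.float32).mean(2)))
    return o
M=optics.camera_model("side")
A=np.arange(0,360,1.)
def pegpts():
    b=np.linspace(0,2*np.pi,12)
    out=[]
    for a in A:
        P=pol(.075,a)
        pts=[[P[0]+.008*r*np.cos(q),P[1]+.008*r*np.sin(q),z] for q in b for r in(.3,.9) for z in(.062,.068,.074,.08,.084)]
        out.append(w2pix("side",pts,M))
    return out
PP=pegpts()
def ang(im,bg):
    # peg AND the tongue both differ: score is peg difference within mask, plus tongue
    d=cv2.GaussianBlur(np.abs(im-bg),(3,3),0)
    sc=[]
    for a,p in zip(A,PP):
        T=[pol(r,a+180+q,.053) for r in(.105,.110,.116) for q in(-3,0,3)]
        q=w2pix("side",T,M)
        g=lambda p:cv2.remap(d,p[:,0].astype(np.float32),p[:,1].astype(np.float32),1).mean()
        sc.append(g(p)+0.7*g(q))
    sc=np.array(sc);i=sc.argmax()
    w=np.array([sc[(i+k)%360] for k in(-3,0,3)])
    off=1.5*(w[0]-w[2])/(w[0]-2*w[1]+w[2]+1e-9)
    return A[i]+off,sc[i]/np.median(sc)
E
python3 - <<'E'
from trk import *
o=burst(44)
bg=np.median([f for _,f in o],axis=0);np.save("bg.npy",bg);pickle.dump(o,open("o.pkl","wb"))
t=np.array([x for x,_ in o]);R=[ang(f,bg) for _,f in o]
a=np.degrees(np.unwrap(np.radians([r[0] for r in R])));print(t[::4],a[::4].round(1),[round(r[1],1) for r in R[::6]])
c=np.polyfit(t-t[0],np.radians(a),2);res=np.degrees(np.polyval(c,t-t[0]))-a
print(c,res.std(),np.abs(res).max())
E
```

```text
time_s: 4.55
ee_pos: [0.5707, -0.0578, 0.1105]
eef_rot: [-0.64, 1.483, 0.647]
wrist_force: [0.8, 0.2, 0.7]
grip_width: -0.0003
[4.55 4.75 4.95 5.15 5.35 5.55 5.75 5.95 6.15 6.35 6.55] [112.3 143.8 171.9 198.4 227.  260.9 287.6 312.8 341.8 367.4 392.3] [np.float32(26.3), np.float32(26.3), np.float32(17.2), np.float32(4.1), np.float32(36.1), np.float32(27.2), np.float32(21.6), np.float32(16.9)]
[-0.09597143  2.63406055  1.97255507] 1.937590000264426 7.520429062200094
```

Tracking works: 2.63 rad/s at t=4.55, slowing as specified. It should pass the gauge for the third full turn at about t≈11.5 s and ≈1.1 rad/s, so I'll brake there. Next I lower to just above the flat and measure the step response.

```bash
python3 -m jog '[{"dp":[12,0,0],"rotation":[0,0,0]},{"dp":[24,0,0],"rotation":[0,0,0]},{"dp":[28,0,0],"rotation":[0,0,0]},{"dp":[28,0,0],"rotation":[0,0,0]},{"dp":[28,0,0],"rotation":[0,0,0]},{"dp":[28,0,0],"rotation":[0,0,0]}]'
python3 -m jog '[{"dp":[5,0,0],"rotation":[0,0,0]}]'
python3 - <<'E'
from trk import *
zs=[state()["ee_pos"][2]]
o=[]
for i in range(36):
    o+=burst(1);zs.append(state()["ee_pos"][2])
print(np.round(zs[:8],4),zs[-1],state()["ee_pos"],state()["wrist_force"])
bg=np.median([f for _,f in o],axis=0);np.save("bg.npy",bg)
t=np.array([x for x,_ in o]);R=[ang(f,bg) for _,f in o]
a=np.degrees(np.unwrap(np.radians([r[0] for r in R])));print(t[::4],a[::4].round(1))
c=np.polyfit(t-t[0],np.radians(a),2);res=np.degrees(np.polyval(c,t-t[0]))-a;k=abs(res)<4
c=np.polyfit((t-t[0])[k],np.radians(a[k]),2);print(c,res.std(),k.sum(),state()["time_s"])
np.savez("fit.npz",t=t[k],a=a[k])
E
```

```text
time_s: 7.35
ee_pos: [0.5706, -0.0578, 0.0827]
eef_rot: [-0.64, 1.483, 0.647]
wrist_force: [0.9, -0.7, 0.4]
grip_width: -0.0002
time_s: 7.45
ee_pos: [0.5713, -0.0577, 0.0785]
eef_rot: [-0.641, 1.481, 0.646]
wrist_force: [-0.3, 0.7, -0.3]
grip_width: 0.0002
[0.0785 0.0773 0.0773 0.0775 0.0777 0.0778 0.0778 0.0779] 0.07771638309599635 [ 0.57058658 -0.05775952  0.07771638] [-0.13844354 -0.4615219  -0.11035407]
[7.45 7.65 7.85 8.05 8.25 8.45 8.65 8.85 9.05] [141.2 161.6 182.1 202.2 221.1 240.8 262.8 282.4 300. ]
[-0.03963603  1.80472628  2.45671544] 1.2055721133944879 36 9.25
```

```bash
python3 -m jog '[{"dp":[0,0,0],"rotation":[0,0,0]},{"dp":[0,0,0],"rotation":[0,0,0]},{"dp":[0,0,0],"rotation":[0,0,0]},{"dp":[0,0,0],"rotation":[0,0,0]},{"dp":[0,0,0],"rotation":[0,0,0]},{"dp":[0,0,0],"rotation":[0,0,0]},{"dp":[0,0,0],"rotation":[0,0,0]},{"dp":[0,0,0],"rotation":[0,0,0]}]'
python3 -m jog '[{"dp":[0,0,0],"rotation":[0,0,0]},{"dp":[0,0,0],"rotation":[0,0,0]},{"dp":[0,0,0],"rotation":[0,0,0]},{"dp":[0,0,0],"rotation":[0,0,0]},{"dp":[0,0,0],"rotation":[0,0,0]},{"dp":[0,0,0],"rotation":[0,0,0]}]'
python3 - <<'E'
from trk import *
from scipy.optimize import least_squares
o=burst(8);bg=np.load("bg.npy")
F=np.load("fit.npz")
t=np.array([x for x,_ in o]);a=np.array([ang(f,bg)[0] for _,f in o])
a=np.where(a<200,a+360,a)
print(t,a.round(1))
T=np.r_[F["t"],t];Y=np.radians(np.r_[F["a"],a]);t0=10.5
th=lambda p,t:p[0]+(p[1]+.7)*10*(1-np.exp(-.1*(t-t0)))-.7*(t-t0)
r=least_squares(lambda p:(th(p,T)-Y)/.03,[7,1.2],loss="soft_l1");p=r.x
print(p,np.degrees(th(p,T)-Y)[-8:].round(1))
for x in np.arange(11.3,12,.05):print(round(x,2),np.degrees(th(p,x)).round(1))
s=state();print(s["time_s"],s["ee_pos"])
E
```

```text
time_s: 10.05
ee_pos: [0.5706, -0.0578, 0.0777]
eef_rot: [-0.64, 1.483, 0.647]
wrist_force: [0.2, 0.8, 0.9]
grip_width: 0.0
time_s: 10.65
ee_pos: [0.5706, -0.0578, 0.0777]
eef_rot: [-0.641, 1.483, 0.647]
wrist_force: [0.1, 0.2, -0.3]
grip_width: -0.0002
[10.65 10.7  10.75 10.8  10.85 10.9  10.95 11.  ] [427.6 431.1 434.6 438.2 441.7 445.2 448.9 452.4]
[7.27760534 1.26345832] [ 0.1  0.1  0.1  0.  -0.  -0.1 -0.4 -0.6]
11.3 471.4
11.35 474.6
11.4 477.7
11.45 480.8
11.5 483.9
11.55 487.0
11.6 490.0
11.65 493.1
11.7 496.1
11.75 499.0
11.8 502.0
11.85 504.9
11.9 507.8
11.95 510.7
11.05 [ 0.57058716 -0.05777056  0.0777102 ]
```

The brake point (peg at 498.7°) comes at t≈11.74 s. The press takes effect about 0.14 s after its row starts, so it must start at 11.60 s: one camera call (to 11.10), five hold rows, then the press.

```bash
python3 -c "
from trk import *
o=burst(1);print(o[0][0],ang(o[0][1],np.load('bg.npy')),state()['time_s'])"
python3 -m jog '[{"dp":[0,0,0],"rotation":[0,0,0]},{"dp":[0,0,0],"rotation":[0,0,0]},{"dp":[0,0,0],"rotation":[0,0,0]},{"dp":[0,0,0],"rotation":[0,0,0]},{"dp":[0,0,0],"rotation":[0,0,0]},{"dp":[8,0,0],"rotation":[0,0,0]},{"dp":[8,0,0],"rotation":[0,0,0]},{"dp":[8,0,0],"rotation":[0,0,0]}]'
python3 -c "
from trk import *
o=burst(3);s=state();print([(t,ang(f,np.load('bg.npy'))) for t,f in o],s['ee_pos'],s['wrist_force'])"
```

```text
11.05 (np.float64(95.68536072969437), np.float32(21.945238)) 11.1
time_s: 11.9
ee_pos: [0.5728, -0.0582, 0.072]
eef_rot: [-0.643, 1.478, 0.645]
wrist_force: [-1.3, -2.1, 17.2]
grip_width: -0.0001
[(11.9, (np.float64(140.46955677866936), np.float32(10.937296))), (11.95, (np.float64(140.27967044711113), np.float32(10.951199))), (12.0, (np.float64(140.42161190509796), np.float32(11.162344)))] [ 0.57273908 -0.05812388  0.07200468] [-1.45254581 -2.95074709 17.63778147]
```

Stopped at 140.4° (target 138.7°) with 17 N. I'll relax to the measured pose first so the finger doesn't drag the disc, then lift straight up.

```bash
python3 -m jog '[{"dp":[0,0,0],"rotation":[0,0,0]},{"dp":[0,0,0],"rotation":[0,0,0]},{"dp":[0,0,0],"rotation":[0,0,0]}]'
python3 -m jog '[{"dp":[-2,0,0],"rotation":[0,0,0]},{"dp":[-10,0,0],"rotation":[0,0,0]},{"dp":[-40,0,0],"rotation":[0,0,0]},{"dp":[-80,0,0],"rotation":[0,0,0]},{"dp":[-90,0,0],"rotation":[0,0,0]},{"dp":[-90,0,0],"rotation":[0,0,0]}]'
python3 - <<'E'
from trk import *
o=burst(1)
import time
for t in range(12): o+=burst(1)
bg=np.load("bg.npy");print([(t,round(float(ang(f,bg)[0]),1)) for t,f in o[::4]],state()["wrist_force"])
print(np.abs(o[-1][1]-o[0][1])[230:300,320:440].mean())
im=optics.grab_frame("side");cv2.imwrite("pics/side4.png",cv2.resize(im[180:330,260:500,::-1],None,fx=3,fy=3,interpolation=cv2.INTER_CUBIC))
E
```

```text
time_s: 12.35
ee_pos: [0.5731, -0.0581, 0.0721]
eef_rot: [-0.644, 1.478, 0.645]
wrist_force: [0.1, -0.0, 5.6]
grip_width: -0.0002
time_s: 12.95
ee_pos: [0.5746, -0.0578, 0.1645]
eef_rot: [-0.644, 1.474, 0.644]
wrist_force: [-0.2, 0.4, -0.9]
grip_width: 0.0003
[(12.95, 219.5), (13.15, 218.7), (13.35, 218.7), (13.55, 218.7)] [-0.80859768 -0.66642551  0.19609132]
1.6336904
```

View pics/side4.png

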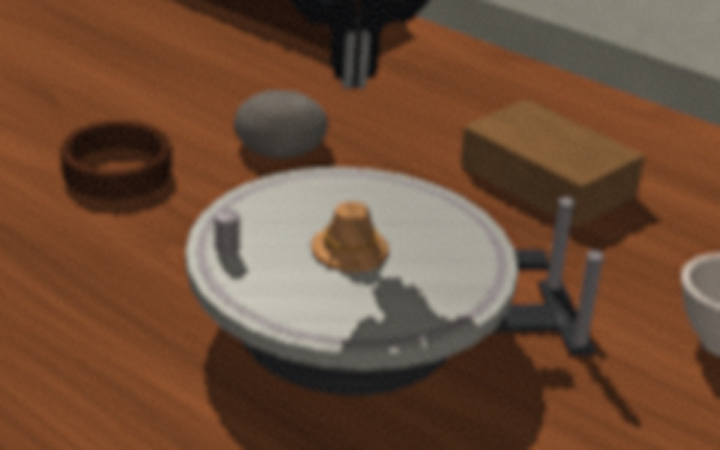

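The 219° reading is an artifact of the moved shadow. In the picture the peg is at (227,217), which is about 138°. I'll back the arm away and check in the top view for position and stillness.

```bash
python3 -m jog '[{"dp":[-40,40,-20],"rotation":[0,0,0]},{"dp":[-80,80,-50],"rotation":[0,0,0]},{"dp":[-80,120,-90],"rotation":[0,0,0]},{"dp":[-80,160,-130],"rotation":[0,0,0]},{"dp":[-80,200,-160],"rotation":[0,0,0]},{"dp":[-80,200,-180],"rotation":[0,0,0]},{"dp":[-80,200,-180],"rotation":[0,0,0]},{"dp":[-80,200,-180],"rotation":[0,0,0]}]'
python3 - <<'E'
from h import *
a=optics.grab_frame("side").astype(float)
im=optics.grab_frame("top")
for i in range(20): b=optics.grab_frame("side").astype(float)
print("change over 1 s near wheel",np.abs(a-b)[225:310,320:440].mean(),np.abs(a-b)[60:120,560:620].mean())
cv2.imwrite("pics/crop5.png",cv2.resize(im[135:265,310:450,::-1],None,fx=4.5,fy=4.5,interpolation=cv2.INTER_CUBIC))
g=lambda X:((w2pix("top",X)-[310,135]+.5)*4.5-.5).round().tolist()
print("tip at gauge mid",g(pol(.12,-41.3,.055)),"peg",g(pol(.075,138.7,.084)))
print("side tip mid",((w2pix("side",pol(.12,-41.3,.052))-[260,180])*3).round())
E
```

```text
time_s: 14.45
ee_pos: [0.3045, -0.0543, 0.2442]
eef_rot: [-0.644, 1.473, 0.646]
wrist_force: [0.6, 0.0, 0.2]
grip_width: -0.0004
change over 1 s near wheel 1.1531045751633986 1.101388888888889
tip at gauge mid [[449.0, 130.0]] peg [[178.0, 448.0]]
side tip mid [[542. 251.]]
```

View pics/crop5.png

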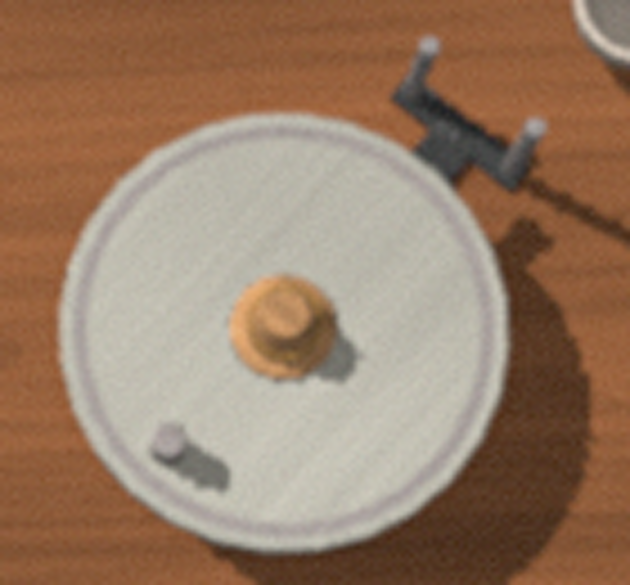

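Peg at (171,439), about 135–138°, so the tongue is within about 4° (8 mm) of mid-gauge against the 21 mm allowed. The wheel isn't moving, so I'll hand it in.

```bash
python3 -c "
from h import *
f=lambda u,v:(310+(u+.5)/4.5-.5,135+(v+.5)/4.5-.5)
p=pix2w('top',f(171,439),.084)[:2]-C;print(np.degrees(np.arctan2(p[1],p[0])))
from plant import order;print(order.job_done(),state()['time_s'])"
```

```text
135.07421439970767
the job is handed in; nothing more can be done
the job is handed in; nothing more can be done
```

The wheel is parked with the tongue pointing between the gauge posts, and I handed the job in at about 15.6 s of the 58 s allowed.

- **Flick:** One push, planned at about 35° of contact (that angle was not measured), set the wheel turning counter-clockwise. It was tracked at 2.6 rad/s, 2 s after the flick, and ran on by itself for a little over three turns.
- **Brake:** I pressed once with the fingertip on the free flat at about 17 N, when the wheel had slowed to about 1 rad/s. I eased the load off before lifting straight up.

**Last checks**
- **Position:** The top view puts the peg at 135.1°, against 138.7° for exact mid-gauge. That is about 3.6°, or 7.5 mm at the tongue tip, where 21 mm is allowed.
- **Stillness:** The side pictures showed nothing beyond noise changing near the wheel over 1 s. The arm was clear, with about 0 N at the wrist.
- **Disagreements:**
  - While I was braking, the side-camera tracking read 140.4°, about 5° more than the top view. That could be tracker bias or a small turn as the finger came off, and I can't tell which. Both values are within tolerance.
  - After the lift the tracker briefly gave 219°, because the gripper's shadow had moved. I discarded that reading after looking at the picture.
- **Not measured:** I did not re-measure the bystanders after the job. No planned move went near them, and the bangle, stone and carton look unmoved in the later side pictures.

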